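# Set the garnish caddy to olives and lock it

## Robot

A 6-joint arm with a two-finger parallel gripper is mounted at the origin on the work surface. World frame = base frame: x ahead of the robot, y to its left, z up, the work surface at z = 0. Lengths are in m, angles in rad, forces in N, time in s.
With the tool pointing down it reaches from about 0.375 to 0.825 m from the base axis. Payload 5.5 kg.
Tool frame: the origin (TCP) lies on the front face of the gripper's body, between the roots of the fingers; the fingertips stand 73 mm ahead of it and the grasp point (between the pads) lies 54 mm ahead of it (env.tip_reach is the distance from the TCP to the fingertips, in m); z points along the fingers, y is the direction in which the jaws open and shut (so a half turn about z gives the same grasp; the last joint's range is limited). The gripper opens to 85 mm and grips with 20 to 120 N. Pads are 22 mm wide; open, the fingers measure 114 mm over their backs; the gripper's body (76 mm by 85 mm) begins 54 mm behind the grasp point. The pads swing forward as they close: fully open they stand 13 mm farther back than shut.
Start: joints at [1.114, 0.314, -0.047, 1.21, 0, 1.571], TCP at [0.265, 0.538, 0.304] pointing down, gripper open.
Joint ranges: [-2.67, 2.67], [-0.69, 1.73], [-1.03, 1.25], [-2.08, 2.16], [-1.42, 1.45], [-3.14, 3.14]. Speed limits (rad/s): [2.39, 2.39, 3.01, 3.14, 3.14, 3.14].

## Interface

Orientations are given as a rotation vector (axis times angle).
In Python, from station import env gives the robot as it stands.
- The arm moves only by the tool move_arm, never from a script. Its argument "targets" is a list of rows, each an object with "delta_pos": the shift along the tool's x, y, z in mm, a list of three; "rot": the turn, a rotation vector about the tool's x, y, z in degrees, a list of three; "gripper": the opening, from -1 (shut) to 1 (fully open). A call has 1 to 8 rows; each row is the pose to reach, as a shift and turn from the pose commanded when the call began, along the tool's axes at that moment; what a row does not reach only later rows make up. A row lasts 1/10 s, in which the tool goes at most 50 mm and 8.59 degrees, less where a joint would pass 70% of its speed; a pose out of reach is approached as far as the arm can. A call with a gripper value outside its range is refused whole. The fingers move at their own pace and stop on an object; the grip force is fixed at half the most. Time passes only in rows, so rows that repeat a pose let the fingers close. It gives the time, the measured TCP pose, the force and the opening at its end, in the units of the state.
- env.observe(): the state, without advancing time (a new reading comes with each control period).
- env.capture(name): name is "side" or "top"; returns a dict with "color" (400x640x3 uint8, red, green, blue), "z_map" (400x640 float32, m along the optical axis (not along the pixel's ray), 0 where there is no reading), "fx", "fy", "cx", "cy" (pixels), "T" (4x4, takes a point from camera to world coordinates). Camera axes: x right, y down, z forward; pixel columns grow to the right and rows downward; lengths in m; the calibration is good to about 2 mm. A picture is of the moment at which its call begins.
- env.hand_in(): hands the job in, once; it reports no verdict.
Trained networks look in a picture, given as the dict that the camera call returned (one of the last four; its "shot" number tells which), for a name from the list of things; names that differ only in an ending like _2 or _b are one class to them, and where a whole thing is asked for, a point or a joint stands for the part that bears it (a point fixed in the world has none). Each returns a list of dicts, best first, with "conf" (0 to 1); they miss things now and then, are a little off and sometimes report something else, mostly with a low value. They report only what shows in the picture. A call takes as long as a camera call.
- env.outline_of(picture, thing): "region" (400x640 bool, what is visible of it) and "rect" ([centre column, centre row, width, height] in pixels, round what is visible of it).
The state is a dict: "time": time; "joint_pos": joint angles; "dq": joint speeds; "tau": joint torques, N m; "eef_pos": TCP position; "tool_rot": TCP orientation; "force": force on the tool from outside, world axes, zero at the start; "moment": the same for the moment, N m; "opening": finger opening in m.
Only numpy, scipy, OpenCV 4.12 (cv2) and the standard library are available. Lean on these libraries where they do the work, as an engineer would, in place of code of your own. Each camera call takes 0.05 s, during which the arm holds its last target. There are 200 camera calls.

## Task

Turn the clear cap of the round garnish caddy by its wooden bar until its red-ringed opening is over the green olives, and lock it there: flip the brass-weighted catch over towards the cap so that its tongue drops fully into the notch in the rim. The notched rim sits a little off true, so you may have to ease the cap to and fro under the resting catch until the tongue drops in; leave the glass, dish, bottle, shaker and mug where they stand.

Things in the scene. Friction and masses are not known exactly. Their poses are not given: they have to be found in the camera images.
- caddy: Round bamboo tub, 160 mm across, 70 mm high, fixed; origin under its centre at table level, z up. Five equal sectors, centres 44 mm from the axis: a blank wooden one towards the caddy's -x and four heaps of garnish, 72 and 144 degrees either side of it. The catch stands outside, on the caddy's +y side.
- cap (a joint): Angle of the turning cap, rad, anticlockwise from above; 0 = opening over the blank sector (caddy's -x). Stops at -2.8 and 2.8. Garnishes lie at -2.513, -1.257, 1.257 and 2.513. Stiff (0.12 N m), stays where left. Its steel rim, 160 mm across, top at z = 84 mm, has five 13 mm notches 72 degrees apart; one faces the catch within 0.11 rad (it differs each time) of each of these angles.
- cap_bar (a point): Grip bar of the cap: a dark wooden bar standing across the cap's axis, 16 mm thick, 70 mm long, from z = 76 mm to z = 123 mm. This point is on the axis at z = 101 mm. Its x axis is the cap's (the opening lies 44 mm towards its -x), the bar is long along its y axis, so fingers close on it along x.
- cap_opening (a point): Centre of the cap's round opening, 44 mm across with a red ring round it, 44 mm from the axis, in the clear disc whose top is at z = 76 mm.
- olives: Heap of green olives, about 50 mm across, fixed in one of the two sectors 144 degrees from the blank one (red cherries in the other; white onions and orange kumquats in the two nearer the blank). Origin at the heap's centre, 44 mm from the caddy's axis, z = 50 mm.
- catch (a joint): Seesaw catch, rad: 0 = open, brass weight leaning 0.45 rad outwards, tongue raised; balanced at 0.45, past that it falls by itself towards the cap; 0.9 = home, 8 mm thick tongue level in a notch, cap locked. If no notch faces it the tongue rests on the rim at about 0.69, not locked; turn the cap slowly and it drops in once a notch is under it (within 3 mm). About 2 N at the weight tips it.
- catch_weight (a point): Centre of the catch's brass weight, a cylinder 36 mm in diameter and 46 mm long lying along the caddy's x. It swings in an arc of 56 mm radius about point catch_pivot, from outside (+y of the caddy) over the top towards the cap.
- catch_pivot (a point): Hinge axis of the catch, along the caddy's x, 118 mm from the caddy's axis towards the caddy's +y and at z = 80 mm. Its bracket, 36 mm wide along x and up to z = 90 mm, stands on the caddy's foot plate.
- tumbler: Heavy glass tumbler, 84 mm across, 95 mm high, standing loose; origin under its centre. Leave alone.
- olive_dish: White ceramic dish, 120 mm across, 40 mm high, loose; origin under its centre. Leave alone.
- shaker: Steel cocktail shaker, 88 mm across, 200 mm high, loose; origin under its centre. Leave alone.
- bitters: Amber glass bottle, 60 mm across, 170 mm high, loose; origin under its centre. Leave alone.
- mug: Copper mug, 80 mm across, 85 mm high, handle to its +y, loose; origin under its centre. Leave alone.

How it is judged:
By the outcome, as a careful person would: the job done as asked, in the order asked, and still so for the second after the job is handed in, with the robot touching nothing.
It also fails if it takes over 64 s, if anything falls off the work surface, if the arm or the gripper's body presses on something with over 40 N, if the wrist force passes 120 N, or if a joint passes its speed limit or range.

## Working session

There is one attempt and no reset: what is moved stays moved. The work goes in short steps, Python scripts to look and compute and a tool call to move; the robot and the scene stay as the last step left them, time stands still between calls to the robot, and variables do not carry over. Pictures are saved under pics/ and viewed, about 8 in all and at most 12, crops included, and the job is handed in when it is done.

Besides the shell and the picture viewer there is one more tool, called after "Request:" as name(argument=value, ...) on one line, values as JSON. move_arm: Moves the arm, as the interface text tells. Its arguments: {"type":"object","properties":{"targets":{"type":"array","items":{"type":"object","properties":{"delta_pos":{"type":"array","items":{"type":"number"}},"rot":{"type":"array","items":{"type":"number"}},"gripper":{"type":"number"}}}}},"required":["targets"]}

```bash
ls; mkdir -p pics; cat > h.py <<'E'
from station import env
import numpy as np, cv2
def world(p,mask):
    v,u=np.nonzero(mask&(p["z_map"]>0)); z=p["z_map"][v,u]
    c=np.stack([(u-p["cx"])/p["fx"]*z,(v-p["cy"])/p["fy"]*z,z,np.ones_like(z)])
    return (p["T"]@c)[:3].T
def save(p,n): cv2.imwrite(f"pics/{n}.png",p["color"][:,:,::-1])
E
python3 - <<'E'
from h import *
for n in("top","side"):
    p=env.capture(n); save(p,n+"1"); print(n,p["fx"],p["T"].round(3).tolist())
    for t in "caddy cap cap_bar cap_opening olives catch catch_weight tumbler olive_dish shaker bitters mug".split():
        for r in env.outline_of(p,t)[:2]:
            w=world(p,r["region"]); 
            print(t,round(r["conf"],2),np.round(r["rect"]).astype(int).tolist(),np.median(w,0).round(3) if len(w) else None, w.min(0).round(3) if len(w) else '',w.max(0).round(3) if len(w) else '')
s=env.observe();print(s["eef_pos"],s["tool_rot"],s["opening"])
E
```

```text
pics
top 499.33873097633955 [[-0.009, -0.993, 0.118, 0.396], [-1.0, 0.01, 0.007, 0.062], [-0.008, -0.118, -0.993, 1.748], [0.0, 0.0, 0.0, 1.0]]
caddy 0.92 [333, 208, 72, 48] [0.55  0.02  0.077] [ 0.466 -0.077 -0.012] [0.624 0.161 0.158]
cap 0.84 [349, 211, 46, 47] [ 0.548 -0.003  0.078] [ 0.467 -0.077 -0.006] [0.633 0.08  0.134]
cap_bar 0.81 [350, 212, 46, 50] [ 0.547 -0.001  0.078] [ 0.466 -0.084 -0.006] [0.637 0.081 0.134]
cap_opening 0.67 [348, 208, 51, 48] [ 0.547 -0.001  0.078] [ 0.466 -0.087 -0.008] [0.637 0.081 0.134]
cap_opening 0.3 [309, 199, 24, 17] [0.566 0.14  0.144] [0.544 0.093 0.009] [0.593 0.161 0.158]
catch 0.65 [308, 198, 21, 14] [0.566 0.14  0.144] [ 0.544  0.096 -0.005] [0.6   0.169 0.158]
catch_weight 0.74 [309, 200, 22, 14] [0.566 0.14  0.144] [0.544 0.093 0.009] [0.593 0.161 0.158]
catch_weight 0.48 [446, 232, 25, 24] [ 0.457 -0.347  0.044] [ 0.418 -0.377 -0.009] [ 0.503 -0.293  0.105]
tumbler 0.72 [446, 234, 26, 26] [ 0.457 -0.346  0.044] [ 0.414 -0.396 -0.01 ] [ 0.499 -0.293  0.105]
olive_dish 0.63 [450, 200, 34, 34] [ 0.572 -0.359  0.018] [ 0.513 -0.424 -0.0
[... 1428 characters left out ...]
0.098]
olive_dish 0.76 [359, 360, 60, 58] [ 0.575 -0.344  0.018] [ 0.513 -0.415 -0.004] [ 0.641 -0.268  0.044]
olive_dish 0.56 [311, 223, 67, 51] [ 0.546 -0.015  0.078] [ 0.466 -0.083 -0.002] [0.649 0.176 0.126]
shaker 0.72 [340, 141, 27, 66] [0.686 0.297 0.114] [ 0.651  0.277 -0.003] [0.817 0.736 0.203]
bitters 0.69 [419, 273, 36, 70] [ 0.736 -0.23   0.091] [ 0.714 -0.245 -0.004] [ 0.829 -0.069  0.173]
bitters 0.54 [313, 226, 70, 48] [ 0.546 -0.015  0.078] [ 0.466 -0.083 -0.001] [0.65  0.168 0.126]
mug 0.92 [255, 150, 24, 37] [0.428 0.404 0.055] [ 0.384  0.389 -0.002] [0.472 0.556 0.088]
[0.26463962 0.53847596 0.30389311] [ 7.11298707e-01  3.06000689e+00 -2.16906139e-05] 0.08529979904969734
```

```bash
python3 - <<'E'
from h import *
a=cv2.imread("pics/top1.png")[165:255,288:388];b=cv2.imread("pics/side1.png")[155:275,263:363]
a=cv2.resize(a,(400,360),interpolation=3);b=cv2.resize(b,(400,480),interpolation=3)
a=cv2.copyMakeBorder(a,0,120,0,0,0)
cv2.imwrite("pics/c1.png",np.hstack([a,b]))
p=env.capture("top")
ok=np.ones((400,640),bool); w=world(p,ok)
def near(w,c,r): return np.hypot(w[:,0]-c[0],w[:,1]-c[1])<r
ps=env.capture("side"); w2=world(ps,ok)
for nm,x in(("t",w),("s",w2)):
    m=near(x,(.55,0),.07)&(x[:,2]>.108)&(x[:,2]<.135); q=x[m]
    print(nm,"bar",len(q),cv2.minAreaRect((q[:,:2]*1000).astype(np.float32)),np.median(q,0))
    m=near(x,(.55,0),.088)&(x[:,2]>.066)&(x[:,2]<.095); q=x[m]
    print(nm,"rim",cv2.minEnclosingCircle((q[:,:2]*1000).astype(np.float32)))
    m=near(x,(.567,.14),.05)&(x[:,2]>.115)&(x[:,1]>.09); q=x[m]
    print(nm,"wt",len(q),cv2.minAreaRect((q[:,:2]*1000).astype(np.float32)),q[:,2].max(),np.percentile(q[:,2],[50,90]))
E
```

```text
t bar 108 ((545.5848388671875, 2.473644256591797), (69.21823120117188, 16.485702514648438), 66.86123657226562) [0.54421868 0.00419885 0.12287801]
t rim ((545.2323608398438, 2.4813666343688965), 80.73545837402344)
t wt 161 ((568.72265625, 142.95693969726562), (35.46891784667969, 45.440372467041016), 80.443603515625) 0.1567614200269425 [0.14429401 0.15050683]
s bar 177 ((545.303466796875, -3.481426239013672), (69.6662826538086, 16.35784149169922), 66.06617736816406) [ 0.54443134 -0.0102625   0.12205342]
s rim ((546.0902099609375, -2.300863027572632), 82.1974105834961)
s wt 229 ((569.484130859375, 133.05149841308594), (28.48794174194336, 44.67428970336914), 78.99665832519531) 0.1496294644704188 [0.14009519 0.14785386]
```

View pics/c1.png

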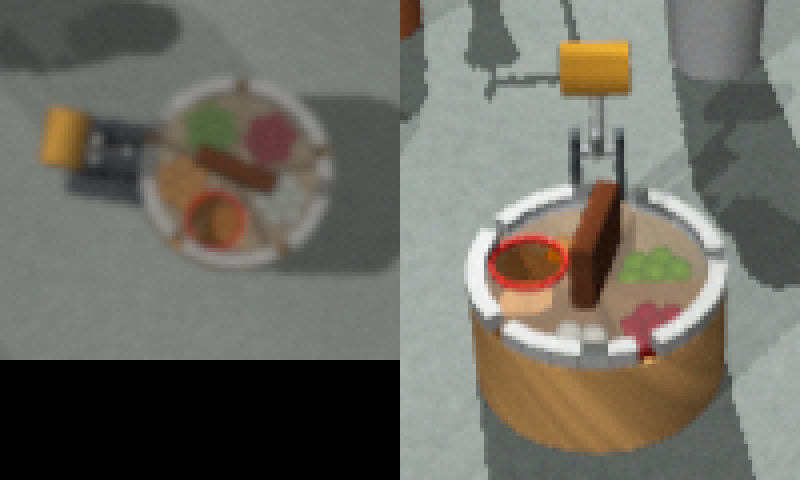

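```bash
cat >> h.py <<'E'
from scipy.spatial.transform import Rotation as R
def go(pos,yaw_y=None):
    "delta to a pose with the tool down, tool y at world yaw (deg)"
    s=env.observe(); r=R.from_rotvec(s["tool_rot"]); d=r.inv().apply(np.array(pos)-s["eef_pos"])*1000
    rot=[0,0,0]
    if yaw_y is not None:
        a=np.radians(yaw_y); y=np.array([np.cos(a),np.sin(a),0]); z=np.array([0,0,-1.])
        g=R.from_matrix(np.stack([np.cross(y,z),y,z],1)); rot=(r.inv()*g).as_rotvec(degrees=True)
    print("t",round(s["time"],2),"pos",s["eef_pos"].round(4),"F",s["force"].round(1),"q",np.round(s["joint_pos"],2),"delta",d.round(1),"rot",np.round(rot,1))
E
python3 -c "
from h import *
go([.5455,-.0005,.26],156.5)"
```

```text
t 1.4 pos [0.2646 0.5385 0.3039] F [ 1.5  0.1 -0. ] q [ 1.11  0.31 -0.05  1.21 -0.    1.57] delta [-489.8 -359.8   43.9] rot [ -0.    0.  -92.7]
```

Request:
move_arm(targets=[{"delta_pos":[-490,-360,20],"rot":[0,0,-92.7],"gripper":1},{"delta_pos":[-490,-360,20],"rot":[0,0,-92.7],"gripper":1},{"delta_pos":[-490,-360,20],"rot":[0,0,-92.7],"gripper":1},{"delta_pos":[-490,-360,20],"rot":[0,0,-92.7],"gripper":1},{"delta_pos":[-490,-360,20],"rot":[0,0,-92.7],"gripper":1},{"delta_pos":[-490,-360,20],"rot":[0,0,-92.7],"gripper":1},{"delta_pos":[-490,-360,20],"rot":[0,0,-92.7],"gripper":1},{"delta_pos":[-490,-360,20],"rot":[0,0,-92.7],"gripper":1}])

```text
time: 2.2
eef_pos: [0.4359, 0.2118, 0.2921]
tool_rot: [-1.003, 2.976, 0.0]
force: [-0.1, 0.6, 0.0]
opening: 0.0851
```

```bash
python3 -c "
from h import *
go([.5455,-.0005,.24],156.5)"
```

```text
t 2.2 pos [0.4359 0.2118 0.2921] F [-0.1  0.6  0. ] q [ 0.45  0.1  -0.34  1.13  0.   -0.2 ] delta [  41.2 -235.3   52.1] rot [ -0.    0.  -29.3]
```

Request:
move_arm(targets=[{"delta_pos":[41,-235,32],"rot":[0,0,-29.3],"gripper":1},{"delta_pos":[41,-235,32],"rot":[0,0,-29.3],"gripper":1},{"delta_pos":[41,-235,32],"rot":[0,0,-29.3],"gripper":1},{"delta_pos":[41,-235,32],"rot":[0,0,-29.3],"gripper":1},{"delta_pos":[41,-235,32],"rot":[0,0,-29.3],"gripper":1},{"delta_pos":[41,-235,32],"rot":[0,0,-29.3],"gripper":1},{"delta_pos":[41,-235,32],"rot":[0,0,-29.3],"gripper":1},{"delta_pos":[41,-235,32],"rot":[0,0,-29.3],"gripper":1}])

```text
time: 3.0
eef_pos: [0.5432, 0.0015, 0.2599]
tool_rot: [1.716, -2.631, -0.001]
force: [0.4, 0.6, 0.3]
opening: 0.0855
```

```bash
python3 -c "
from h import *
go([.5455,-.0005,.164],156.5)
p=env.capture('side');save(p,'side2')
q=p['color'][100:300,220:420,::-1];cv2.imwrite('pics/c2.png',cv2.resize(q,(600,600),interpolation=3))
w=world(p,np.ones((400,640),bool));m=(np.hypot(w[:,0]-.5455,w[:,1])<.075)&(w[:,2]>.11)&(w[:,2]<.3)
for a in np.arange(.11,.26,.01):
  k=m&(abs(w[:,2]-a)<.005);print(a.round(2),k.sum(),w[k].min(0).round(3),w[k].max(0).round(3)) if k.any() else 0
"
```

```text
t 3.0 pos [0.5432 0.0015 0.2599] F [0.4 0.6 0.3] q [ 0.    0.23 -0.26  1.08  0.   -1.15] delta [ 1.  -3.  95.9] rot [ 0.   0.  -0.3]
0.11 21 [ 0.526 -0.035  0.11 ] [0.564 0.019 0.115]
0.12 142 [ 0.526 -0.037  0.115] [0.565 0.029 0.125]
0.13 4 [ 0.545 -0.02   0.125] [0.551 0.018 0.125]
0.2 7 [ 0.497 -0.027  0.201] [0.586 0.025 0.205]
0.21 46 [ 0.489 -0.03   0.205] [0.596 0.026 0.215]
0.22 64 [ 0.489 -0.03   0.215] [0.597 0.028 0.225]
0.23 51 [ 0.488 -0.03   0.225] [0.597 0.029 0.235]
0.24 55 [ 0.483 -0.032  0.235] [0.596 0.023 0.245]
0.25 158 [ 0.474 -0.041  0.245] [0.613 0.036 0.255]
0.26 180 [ 0.473 -0.04   0.255] [0.614 0.035 0.265]
```

View pics/c2.png

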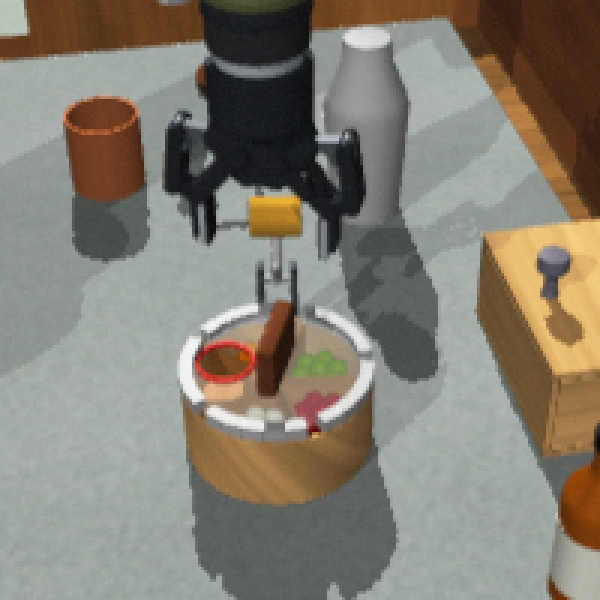

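Request:
move_arm(targets=[{"delta_pos":[0,-1,50],"gripper":1},{"delta_pos":[0,-1,80],"gripper":1},{"delta_pos":[0,-1,96],"gripper":1},{"delta_pos":[0,-1,96],"gripper":1},{"delta_pos":[0,-1,96],"gripper":1}])

```text
validation failed for argument at $.ta...
```

```bash
python3 -c "
from h import *
go([.5455,-.0005,.164],156.5)"
```

```text
t 3.05 pos [0.5432 0.002  0.26  ] F [ 0.5 -0.2  0.5] q [ 0.    0.23 -0.26  1.08  0.   -1.15] delta [ 1.4 -3.2 96. ] rot [ 0.   0.  -0.2]
```

Request:
move_arm(targets=[{"delta_pos":[1,-3,50],"rot":[0,0,0],"gripper":1},{"delta_pos":[1,-3,80],"rot":[0,0,0],"gripper":1},{"delta_pos":[1,-3,96],"rot":[0,0,0],"gripper":1},{"delta_pos":[1,-3,96],"rot":[0,0,0],"gripper":1},{"delta_pos":[1,-3,96],"rot":[0,0,0],"gripper":1}])

```text
time: 3.55
eef_pos: [0.5459, -0.0, 0.1646]
tool_rot: [-1.718, 2.63, 0.0]
force: [0.1, 0.4, 0.9]
opening: 0.0857
```

```bash
python3 -c "
from h import *
go([.5455,-.0005,.164],156.5)"
```

```text
t 3.55 pos [ 0.5459 -0.      0.1646] F [0.1 0.4 0.9] q [-0.    0.31 -0.39  0.87  0.   -1.16] delta [0.6 0.2 0.6] rot [-0.   0.  -0.2]
```

Request:
move_arm(targets=[{"delta_pos":[0,0,0],"rot":[0,0,0],"gripper":-1},{"delta_pos":[0,0,0],"rot":[0,0,0],"gripper":-1},{"delta_pos":[0,0,0],"rot":[0,0,0],"gripper":-1},{"delta_pos":[0,0,0],"rot":[0,0,0],"gripper":-1},{"delta_pos":[0,0,0],"rot":[0,0,0],"gripper":-1},{"delta_pos":[0,0,0],"rot":[0,0,0],"gripper":-1},{"delta_pos":[0,0,0],"rot":[0,0,0],"gripper":-1},{"delta_pos":[0,0,0],"rot":[0,0,0],"gripper":-1}])

```text
time: 4.35
eef_pos: [0.5464, -0.0014, 0.1644]
tool_rot: [-1.716, 2.631, -0.001]
force: [0.0, -0.9, 5.1]
opening: 0.0152
```

Request:
move_arm(targets=[{"delta_pos":[0,0,0],"rot":[0,0,6],"gripper":-1},{"delta_pos":[0,0,0],"rot":[0,0,13],"gripper":-1},{"delta_pos":[0,0,0],"rot":[0,0,20],"gripper":-1},{"delta_pos":[0,0,0],"rot":[0,0,27],"gripper":-1},{"delta_pos":[0,0,0],"rot":[0,0,34],"gripper":-1},{"delta_pos":[0,0,0],"rot":[0,0,40],"gripper":-1},{"delta_pos":[0,0,0],"rot":[0,0,40],"gripper":-1}])

```text
time: 5.05
eef_pos: [0.5458, -0.0008, 0.1644]
tool_rot: [-0.709, 3.06, 0.002]
force: [-3.0, 1.5, 6.9]
opening: 0.0151
```

```bash
python3 -c "
from h import *
go([.5455,-.0005,.164],156.5)
s=env.observe();print(s['moment'],s['opening'])"
```

```text
t 5.05 pos [ 0.5458 -0.0008  0.1644] F [-3.   1.5  6.9] q [-0.    0.31 -0.39  0.87  0.   -0.46] delta [0.1 0.4 0.4] rot [  0.    0.  -40.4]
[ 0.27769473  0.51597516 -0.14645123] 0.015070546766890704
```

Request:
move_arm(targets=[{"delta_pos":[0,0,0],"rot":[0,0,7],"gripper":-1},{"delta_pos":[0,0,0],"rot":[0,0,14],"gripper":-1},{"delta_pos":[0,0,0],"rot":[0,0,21],"gripper":-1},{"delta_pos":[0,0,0],"rot":[0,0,28],"gripper":-1},{"delta_pos":[0,0,0],"rot":[0,0,35],"gripper":-1},{"delta_pos":[0,0,0],"rot":[0,0,42],"gripper":-1},{"delta_pos":[0,0,0],"rot":[0,0,49],"gripper":-1},{"delta_pos":[0,0,0],"rot":[0,0,50],"gripper":-1}])

```text
time: 5.85
eef_pos: [0.5457, 0.0001, 0.1644]
tool_rot: [-0.65, -3.073, -0.005]
force: [-3.7, 5.0, 7.0]
opening: 0.0155
```

Request:
move_arm(targets=[{"delta_pos":[0,0,0],"rot":[0,0,7],"gripper":-1},{"delta_pos":[0,0,0],"rot":[0,0,14],"gripper":-1},{"delta_pos":[0,0,0],"rot":[0,0,21],"gripper":-1},{"delta_pos":[0,0,0],"rot":[0,0,28],"gripper":-1},{"delta_pos":[0,0,0],"rot":[0,0,35],"gripper":-1},{"delta_pos":[0,0,0],"rot":[0,0,40],"gripper":-1},{"delta_pos":[0,0,0],"rot":[0,0,40],"gripper":-1},{"delta_pos":[0,0,0],"rot":[0,0,40],"gripper":-1}])

```text
time: 6.65
eef_pos: [0.5463, 0.0007, 0.1644]
tool_rot: [-1.658, -2.667, -0.007]
force: [0.1, 7.9, 5.9]
opening: 0.0149
```

```bash
python3 -c "
from h import *
go([.5455,-.0005,.164],26)
s=env.observe();print(s['moment'],s['opening'])"
```

```text
t 6.65 pos [0.5463 0.0007 0.1644] F [0.1 7.9 5.9] q [-0.    0.31 -0.39  0.87  0.    1.11] delta [-0.7 -1.2  0.4] rot [ 0.2 -0.2  0.3]
[ 1.21995815  0.26452129 -0.1199389 ] 0.014930401045005915
```

Request:
move_arm(targets=[{"delta_pos":[0,0,0],"rot":[0,0,0],"gripper":1},{"delta_pos":[0,0,0],"rot":[0,0,0],"gripper":1},{"delta_pos":[0,0,0],"rot":[0,0,0],"gripper":1},{"delta_pos":[0,0,0],"rot":[0,0,0],"gripper":1},{"delta_pos":[0,0,-40],"rot":[0,0,0],"gripper":1},{"delta_pos":[0,0,-80],"rot":[0,0,0],"gripper":1},{"delta_pos":[0,0,-110],"rot":[0,0,0],"gripper":1},{"delta_pos":[0,0,-110],"rot":[0,0,0],"gripper":1}])

```text
time: 7.45
eef_pos: [0.5484, -0.0014, 0.2786]
tool_rot: [1.657, 2.661, 0.006]
force: [-0.3, -0.2, -0.3]
opening: 0.0855
```

```bash
python3 - <<'E'
from h import *
p=env.capture('side')
q=p['color'][150:280,250:380,::-1];cv2.imwrite('pics/c3.png',cv2.resize(q,(600,600),interpolation=3))
w=world(p,np.ones((400,640),bool)); m=(np.hypot(w[:,0]-.5455,w[:,1]+.003)<.07)&(w[:,2]>.108)&(w[:,2]<.13)
print(cv2.minAreaRect((w[m][:,:2]*1000).astype(np.float32)))
# rim unrolled: brightness by angle at z=.084, r=.076, side-camera bias y -3mm
T=np.linalg.inv(p["T"]); g=cv2.cvtColor(p["color"],cv2.COLOR_RGB2GRAY).astype(np.float32)
a=np.radians(np.arange(0,360,2)); out=[]
for r in(.074,.077):
    P=np.stack([.5455+r*np.cos(a),-.0035+r*np.sin(a),np.full(a.size,.084),np.ones(a.size)]);c=T@P
    out.append(cv2.remap(g,(c[0]/c[2]*p["fx"]+p["cx"]).astype(np.float32)[None],(c[1]/c[2]*p["fy"]+p["cy"]).astype(np.float32)[None],1)[0])
o=np.mean(out,0)
for i in range(0,180,18): print(i*2,o[i:i+18].astype(int).tolist())
go([.5455+.190*np.cos(np.radians(80.2)),.190*np.sin(np.radians(80.2)),.26],80.2)
go([.5455+.190*np.cos(np.radians(80.2)),.190*np.sin(np.radians(80.2)),.26],-10)
E
```

```text
((545.4981689453125, -1.5242042541503906), (17.756093978881836, 72.44898223876953), 25.587430953979492)
0 [225, 224, 224, 206, 171, 129, 110, 120, 166, 203, 218, 221, 222, 220, 218, 219, 217, 217]
36 [218, 218, 217, 215, 212, 210, 208, 217, 226, 188, 112, 109, 109, 102, 103, 95, 100, 111]
72 [114, 121, 134, 164, 168, 168, 153, 109, 85, 78, 77, 77, 78, 71, 82, 147, 212, 225]
108 [228, 218, 221, 227, 221, 228, 223, 228, 233, 235, 233, 233, 235, 237, 236, 240, 238, 237]
144 [219, 184, 145, 143, 164, 202, 229, 240, 241, 241, 242, 242, 241, 240, 240, 240, 239, 240]
180 [240, 237, 233, 231, 235, 231, 230, 233, 224, 222, 214, 220, 214, 207, 209, 208, 208, 213]
216 [207, 172, 109, 92, 96, 96, 120, 189, 200, 198, 189, 195, 198, 191, 190, 193, 196, 196]
252 [196, 188, 194, 187, 188, 189, 192, 196, 199, 187, 187, 154, 118, 115, 114, 112, 140, 189]
288 [184, 191, 191, 128, 77, 92, 117, 130, 158, 191, 204, 205, 204, 201, 204, 211, 209, 215]
324 [212, 217, 218, 218, 222, 221, 217, 218, 222, 226, 226, 225, 224, 223, 227, 229, 229, 226]
t 7.5 pos [ 0.5474 -0.0013  0.2761] F [0.2 0.1 0.7] q [-0.    0.22 -0.23  1.11 -0.    1.11] delta [155.8 110.5  16.2] rot [  0.2   0.2 -54. ]
t 7.5 pos [ 0.5474 -0.0013  0.2761] F [0.2 0.1 0.7] q [-0.    0.22 -0.23  1.11 -0.    1.11] delta [155.8 110.5  16.2] rot [ 0.3  0.  36.2]
```

View pics/c3.png

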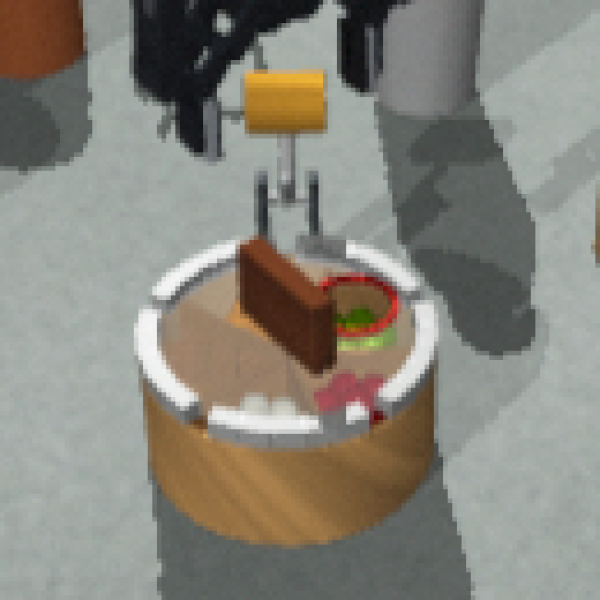

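Request:
move_arm(targets=[{"delta_pos":[156,110,10],"rot":[0,0,36],"gripper":-1},{"delta_pos":[156,110,10],"rot":[0,0,36],"gripper":-1},{"delta_pos":[156,110,10],"rot":[0,0,36],"gripper":-1},{"delta_pos":[156,110,10],"rot":[0,0,36],"gripper":-1},{"delta_pos":[156,110,10],"rot":[0,0,36],"gripper":-1},{"delta_pos":[156,110,10],"rot":[0,0,36],"gripper":-1},{"delta_pos":[156,110,10],"rot":[0,0,36],"gripper":-1}])

```text
time: 8.2
eef_pos: [0.5751, 0.1868, 0.2625]
tool_rot: [-2.401, -2.025, 0.004]
force: [-0.2, 0.6, 0.2]
opening: 0.0003
```

```bash
python3 - <<'E'
from h import *
u=np.array([np.cos(np.radians(80.2)),np.sin(np.radians(80.2))])
for d in(.19,.125):go([*(np.array([.5455,0])+u*d),.188],-10)
p=env.capture("top")
print(p["color"].shape)
E
```

```text
t 8.2 pos [0.5751 0.1868 0.2625] F [-0.2  0.6  0.2] q [ 0.31  0.34 -0.1   1.13 -0.    2.05] delta [ 1.   2.8 74.5] rot [-0.1  0.1  0.3]
t 8.2 pos [0.5751 0.1868 0.2625] F [-0.2  0.6  0.2] q [ 0.31  0.34 -0.1   1.13 -0.    2.05] delta [-64.    2.7  74.6] rot [-0.1  0.1  0.3]
(400, 640, 3)
```

Request:
move_arm(targets=[{"delta_pos":[0,3,40],"rot":[0,0,0],"gripper":-1},{"delta_pos":[0,3,74],"rot":[0,0,0],"gripper":-1},{"delta_pos":[0,3,74],"rot":[0,0,0],"gripper":-1},{"delta_pos":[-10,3,74],"rot":[0,0,0],"gripper":-1},{"delta_pos":[-17,3,74],"rot":[0,0,0],"gripper":-1},{"delta_pos":[-23,3,74],"rot":[0,0,0],"gripper":-1}])

```text
time: 8.85
eef_pos: [0.5765, 0.1646, 0.1928]
tool_rot: [-2.403, -2.023, -0.01]
force: [0.4, 5.2, 5.1]
opening: -0.0002
```

Request:
move_arm(targets=[{"delta_pos":[-6,0,0],"rot":[0,0,0],"gripper":-1},{"delta_pos":[-12,0,0],"rot":[0,0,0],"gripper":-1},{"delta_pos":[-18,0,0],"rot":[0,0,0],"gripper":-1},{"delta_pos":[-24,0,0],"rot":[0,0,0],"gripper":-1},{"delta_pos":[-30,0,0],"rot":[0,0,0],"gripper":-1},{"delta_pos":[-32,0,0],"rot":[0,0,0],"gripper":-1}])

```text
time: 9.45
eef_pos: [0.569, 0.1316, 0.1896]
tool_rot: [-2.404, -2.023, 0.002]
force: [0.6, 0.7, 0.9]
opening: 0.0002
```

```bash
cat >> h.py <<'E'
def wt():
    "weight distance from axis along the caddy's y, and its top z"
    for n in("top","side"):
        p=env.capture(n)
        hsv=cv2.cvtColor(p["color"],cv2.COLOR_RGB2HSV); k=(hsv[...,0]>12)&(hsv[...,0]<32)&(hsv[...,1]>130)
        w=world(p,k); d=(w[:,:2]-[.5455,0])@[.1702,.9854]; e=(w[:,:2]-[.5455,0])@[.9854,-.1702]
        m=(d>.05)&(d<.19)&(abs(e)<.035)&(w[:,2]>.1); 
        print(n,m.sum(),"d",np.percentile(d[m],[3,50,97]).round(4),"z",np.percentile(w[m,2],[3,50,97]).round(4)) if m.any() else print(n,"none")
    return p
E
python3 - <<'E'
from h import *
p=wt(); q=p['color'][150:280,250:380,::-1];cv2.imwrite('pics/c4.png',cv2.resize(q,(600,600),interpolation=3))
go([.5455,-.0005,.3],26)
E
```

```text
top none
side 235 d [0.0733 0.08   0.121 ] z [0.1243 0.1402 0.1502]
t 9.55 pos [0.5692 0.1321 0.1896] F [-0.1 -0.1 -0.2] q [ 0.23  0.35 -0.26  0.96 -0.    1.97] delta [-134.8   -0.8 -110.3] rot [ -0.    0.  -35.8]
```

View pics/c4.png

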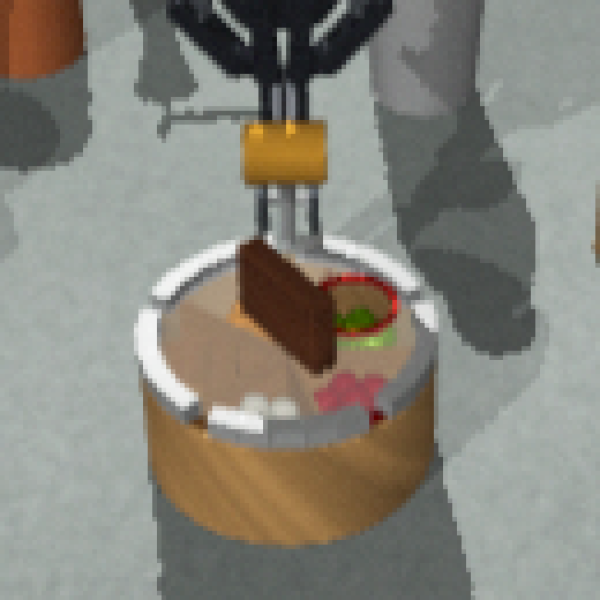

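Request:
move_arm(targets=[{"delta_pos":[40,0,-10],"rot":[0,0,0],"gripper":-1},{"delta_pos":[70,0,-60],"rot":[0,0,0],"gripper":-1},{"delta_pos":[90,0,-110],"rot":[0,0,0],"gripper":-1},{"delta_pos":[90,0,-110],"rot":[0,0,0],"gripper":-1},{"delta_pos":[90,0,-110],"rot":[0,0,0],"gripper":-1},{"delta_pos":[90,0,-110],"rot":[0,0,0],"gripper":-1}])

```text
time: 10.15
eef_pos: [0.5842, 0.221, 0.2986]
tool_rot: [-2.402, -2.024, 0.002]
force: [-0.5, 0.2, 0.1]
opening: -0.0001
```

```bash
cat >> h.py <<'E'
from scipy.optimize import least_squares
def fit(n):
    p=env.capture(n); hsv=cv2.cvtColor(p["color"],cv2.COLOR_RGB2HSV); k=(hsv[...,0]>12)&(hsv[...,0]<32)&(hsv[...,1]>130)
    k=cv2.erode(k.astype(np.uint8),np.ones((3,3)))>0
    w=world(p,k); d=(w[:,:2]-[.5455,0])@[.1702,.9854]; e=(w[:,:2]-[.5455,0])@[.9854,-.1702]
    m=(d>.05)&(d<.19)&(abs(e)<.02)&(w[:,2]>.1); d,z=d[m],w[m,2]
    r=least_squares(lambda c:np.hypot(d-c[0],z-c[1])-.018,[.1,.13],loss="soft_l1",f_scale=.001)
    print(n,m.sum(),"weight centre d,z",r.x.round(4),"rms",np.sqrt(np.mean(r.fun**2)).round(4)); return p
E
python3 - <<'E'
from h import *
fit("top"); p=fit("side"); q=p['color'][165:245,270:350,::-1];cv2.imwrite('pics/c5.png',cv2.resize(q,(600,600),interpolation=3))
go([.5455,-.0005,.3],26)
E
```

```text
top 74 weight centre d,z [0.0961 0.1306] rms 0.0033
side 160 weight centre d,z [0.0932 0.1301] rms 0.0018
t 10.25 pos [0.5837 0.2204 0.2977] F [-0.2  0.2  0.1] q [ 0.36  0.36  0.01  1.22 -0.    2.1 ] delta [-224.2   -0.    -1.8] rot [ -0.2   0.1 -35.8]
```

View pics/c5.png

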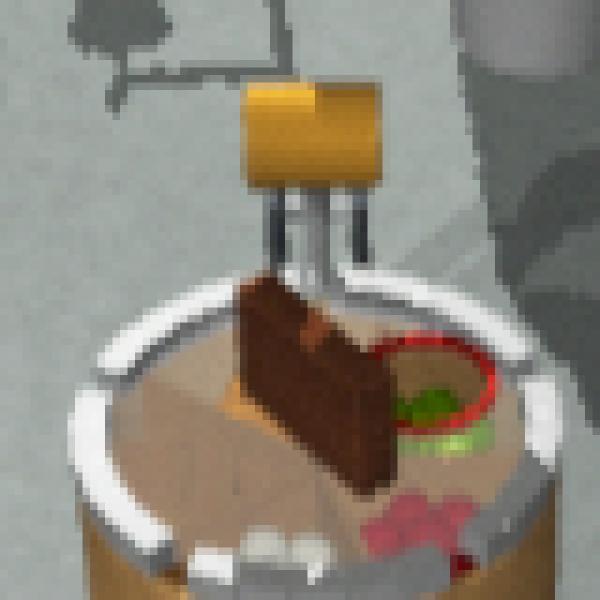

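```bash
python3 -c "
from h import *
p=fit('side')
for t in ('shaker','mug','tumbler','bitters','olive_dish'):
    r=env.outline_of(p,t); print(t,r and np.round(r[0]['rect']))
print(env.hand_in())"
```

```text
side 159 weight centre d,z [0.0932 0.1302] rms 0.0019
shaker [341. 143.  30.  66.]
mug [254. 152.  25.  35.]
tumbler [293. 358.  43.  66.]
bitters [418. 273.  35.  64.]
olive_dish [355. 360.  65.  54.]
the job is handed in; nothing more can be done
None
```

I turned the cap about 130° clockwise by its bar, so its opening is now over the green olives, let go, and then tipped the catch over towards the cap. The tongue dropped in on the first try, so I didn't need to ease the cap to and fro. The job is handed in, at about 10 s on the robot's clock.

- **Opening:** the side picture shows the olives through the red ring.
- **Catch:** the brass weight's centre measured about 95 mm from the axis and 130 mm high, averaged over both cameras. Fully home would be 94 mm and 130 mm; resting on the rim would be 105 mm and 134 mm.
- **Camera disagreement:** the two cameras differ by 3–5 mm along the catch direction, so I took the mean. Either reading alone still fits home better than resting on the rim.
- **Other objects:** the glass, dish, bottle, shaker and mug were still where they stood, to within a few pixels. The arm was clear of everything.
- **Not checked:** I did not tug on the cap to test the lock.

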